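# Make up two gift trays in the jam kitchen

## Task

Make up the two gift trays from the stock standing between them: the red jam jar, the honey jar and the copper tea tin go into the green tray, the plum jam jar and the mustard pot into the blue tray, one thing to a compartment, each standing upright on the tray's floor. Set things down rather than dropping them, knock nothing over, and leave the empty jar, the stack of blue lids and the steel beaker where they stand.

Things in the scene. Friction and masses are not known exactly. Their poses are not given: they have to be found in the camera images.
- red_jar_mid (a point): Hexagonal jar of red jam with a red lid: six-sided body 48 mm over the flats (55 mm over the corners) and 54 mm high, round lid 52 mm across above it, 68 mm high in all. The point is its centre, half-way up, on its upright axis; z up along that axis. Loose, stands upright on the table, any yaw; the x axis is square to a flat of the body. About 0.22 kg.
- plum_jar_mid (a point): Hexagonal jar of dark purple plum jam with a green lid, the same shape as the red jam jar: body 48 mm over the flats and 54 mm high, round lid 52 mm across, 68 mm high in all. The point is its centre, half-way up, on its upright axis; z up along that axis. Loose, stands upright on the table, any yaw; the x axis is square to a flat of the body. About 0.22 kg.
- honey_jar_mid (a point): Round jar of amber honey with a yellow lid: 54 mm across (lid 52 mm), 62 mm high in all. The point is its centre, half-way up, on its upright axis; z up along that axis. Loose, stands upright on the table, any yaw. About 0.22 kg.
- tea_tin_mid (a point): Rectangular copper-coloured tea tin with paper labels on its two broad sides and a dark dot on its lid: 53 mm along its x axis, 41 mm along its y axis, 72 mm high. The point is its centre, half-way up, on its upright axis; z up along that axis. Loose, stands upright on the table, any yaw. About 0.14 kg.
- mustard_pot_mid (a point): Small round white stoneware mustard pot with a blue band and a cork stopper: body 50 mm across and 46 mm high, cork 40 mm across above it, 60 mm high in all. The point is its centre, half-way up, on its upright axis; z up along that axis. Loose, stands upright on the table, any yaw. About 0.2 kg.
- green_tray: Shallow green gift tray, fixed to the table, with three compartments in a row along its x axis. Outside 238 x 90 x 18 mm (x, y, z). Walls and dividers are 4 mm thick and 18 mm high over the table, the floor is 4 mm thick. Each compartment is 74 mm along x and 82 mm along y; their centres lie at x = -78, 0 and +78 mm, y = 0. The origin is the centre of its underside, on the table; z up. It stands to the left or to the right of the stock.
- blue_tray: Shallow blue gift tray, fixed to the table, with two compartments in a row along its x axis. Outside 160 x 90 x 18 mm (x, y, z). Walls and divider are 4 mm thick and 18 mm high over the table, the floor is 4 mm thick. Each compartment is 74 mm along x and 82 mm along y; their centres lie at x = -39 and +39 mm, y = 0. The origin is the centre of its underside, on the table; z up. It stands on the other side of the stock from the green tray.
- empty_jar_mid (a point): Bystander to be left alone: small round empty open glass jar, 52 mm across, 60 mm high, loose. The point is its centre, half-way up.
- lid_stack_mid (a point): Bystander to be left alone: stack of three blue lids, one loose piece 54 mm across and 30 mm high. The point is its centre, half-way up.
- beaker_mid (a point): Bystander to be left alone: small open dark steel beaker, 54 mm across, 60 mm high, loose. The point is its centre, half-way up.
Things that resemble listed ones, but are neither listed nor needed, are in the scene too. There is more than one size of the part that bears plum_jar_mid; the job needs the smaller.

How it is judged:
By the outcome, as a careful person would: the job done as asked, in the order asked, and still so for the second after the job is handed in, with the robot touching nothing.
It also fails if it takes over 128 s, if anything falls off the work surface, if the arm or the gripper's body presses on something with over 40 N, if the wrist force passes 120 N, or if a joint passes its speed limit or range.

## Robot

A 6-joint arm with a two-finger parallel gripper is mounted at the origin on the work surface. World frame = base frame: x ahead of the robot, y to its left, z up, the work surface at z = 0. Lengths are in mm, angles in degrees, forces in N, time in s.
With the tool pointing down it reaches from about 375 to 900 mm from the base axis. Payload 3.1 kg.
Tool frame: the origin (TCP) lies midway between the tips of the shut fingers; the grasp point (between the pads) lies 19 mm behind it; z points along the fingers, y is the line along which they close (so a half turn about z gives the same grasp; the last joint's range is limited). The gripper opens to 87 mm and grips with 3 to 60 N. Pads are 19 mm wide; open, the fingers measure 117 mm over their backs; the gripper's body (75 mm by 190 mm) begins 51 mm behind the grasp point.
Start: joints at [56.637, 30.224, 82.088, -0, 67.689, -10.227], TCP at [245.53, 574.727, 222.548] pointing down, gripper open.
Joint ranges: [-176.69, 176.69], [-43.24, 126.21], [12.49, 139.97], [-82, 262], [0, 151.66], [-163.58, 163.58]. Speed limits (degrees/s): [159.86, 159.86, 180, 180, 180, 180].

## Interface

Orientations are given as [roll, pitch, yaw] about the fixed x, y, z axes, in that order (R = Rz(yaw) Ry(pitch) Rx(roll)).
In Python, from cell import status, eyes, close_job gives the robot as it stands. The module is installed in compiled form; this text tells all that it offers.
- The arm moves only by the shell command python3 -m jog 'ROWS' [FORCE]. ROWS is JSON, a list of rows, each a list of 7 numbers: the turn, a rotation vector about the tool's x, y, z in units of 10 degrees (1.0 is 10 degrees), then the shift along the tool's x, y, z in units of 30 mm (1.0 is 30 mm), then the opening, from -1 (shut) to 1 (fully open). A call has 1 to 10 rows; each row is the pose to reach, as a shift and turn from the pose commanded when the call began, along the tool's axes at that moment; what a row does not reach only later rows make up. A row lasts 1/8 s, in which the tool goes at most 62.5 mm and 10.7 degrees, less where a joint would pass 70% of its speed; a pose out of reach is approached as far as the arm can. A call with a gripper value outside its range is refused whole. The fingers move at their own pace and stop on an object; FORCE is the grip in N (left out, the last holds). Time passes only in rows, so rows that repeat a pose let the fingers close. It gives the time, the measured TCP pose, the force, the opening and the grip force at its end, in the units of the state.
- status.observe(): the state, without advancing time (a new reading comes with each control period).
- eyes.grab_frame(name): name is "scene" or "top" or "wrist"; returns a dict with "img" (384x512x3 uint8, blue, green, red), "camera_matrix" (3x3 intrinsics, pixels), "world_from_camera" (4x4, takes a point from camera to world coordinates); the wrist camera has in their place "hand_eye" (4x4, takes a point from camera to tool coordinates, whose origin is the TCP and whose axes are the flange's). Camera axes: x right, y down, z forward; pixel columns grow to the right and rows downward; lengths in mm; the calibration is good to about 2 mm. The wrist camera is an equidistant fisheye: a pixel r from the principal point sees the ray r / f radians off the axis. A picture is of the moment at which its call begins: read the wrist's pose just before it. There is no depth.
- close_job(): hands the job in; it is judged then, once.
The state is a dict: "t": time; "joint_pos": joint angles; "joint_velocities": joint speeds; "effort": joint torques, N m; "tcp_pos": TCP position; "tool_rot": TCP orientation; "ft_force": force on the tool from outside, world axes, zero at the start; "torque": the same for the moment, N m; "width": opening from 0.0 (shut) to 1.0 (fully open); "grasp_force": force on a finger pad.
Only numpy, scipy, OpenCV 4.12 (cv2) and the standard library are available. Lean on these libraries where they do the work, as an engineer would, in place of code of your own. Each camera call takes 0.05 s, during which the arm holds its last target. There are 200 camera calls.

## Working session

There is one attempt and no reset: what is moved stays moved. The work goes in short steps, Python scripts to look and compute and a shell command to move; the robot and the scene stay as the last step left them, time stands still between calls to the robot, and variables do not carry over. Pictures are saved under pics/ and viewed, at most 14 in all, crops included, and the job is handed in when it is done.

```bash
mkdir -p pics; python3 - <<'E'
from cell import status,eyes
import cv2,numpy as np
s=status.observe();print({k:np.round(v,2).tolist() for k,v in s.items()})
np.set_printoptions(precision=3,suppress=True)
for n in("scene","top","wrist"):
    f=eyes.grab_frame(n);cv2.imwrite(f"pics/{n}0.png",f["img"]);print(n,f["camera_matrix"],f.get("world_from_camera",f.get("hand_eye")))
E
```

```text
{'t': 0.0, 'joint_pos': [56.64, 30.28, 82.16, -0.0, 67.69, -10.23], 'joint_velocities': [-0.03, -0.05, -0.04, 0.05, 0.12, -0.02], 'effort': [-0.0, -44.01, -17.66, 0.06, 0.06, -0.0], 'tcp_pos': [245.13, 574.13, 221.57], 'tool_rot': [-179.88, -0.02, 156.87], 'ft_force': [0.61, -0.49, -0.19], 'torque': [0.01, 0.05, 0.01], 'grasp_force': 0.0, 'width': 1.0}
scene [[348.222   0.    255.116]
 [  0.    348.222 191.293]
 [  0.      0.      1.   ]] [[  -0.688    0.393   -0.61  1079.769]
 [   0.726    0.386   -0.569  425.059]
 [   0.012   -0.834   -0.551  470.324]
 [   0.       0.       0.       1.   ]]
top [[368.154   0.    251.479]
 [  0.    368.154 190.945]
 [  0.      0.      1.   ]] [[ -0.022  -0.981   0.195 457.589]
 [ -1.      0.021  -0.011  14.956]
 [  0.007  -0.195  -0.981 758.166]
 [  0.      0.      0.      1.   ]]
wrist [[297.319   0.    253.876]
 [  0.    297.319 193.31 ]
 [  0.      0.      1.   ]] [[  -0.001   -0.955   -0.297   82.824]
 [   1.      -0.001   -0.001    0.697]
 [   0.      -0.297    0.955 -161.369]
 [   0.       0.       0.       1.   ]]
```

View pics/scene0.png

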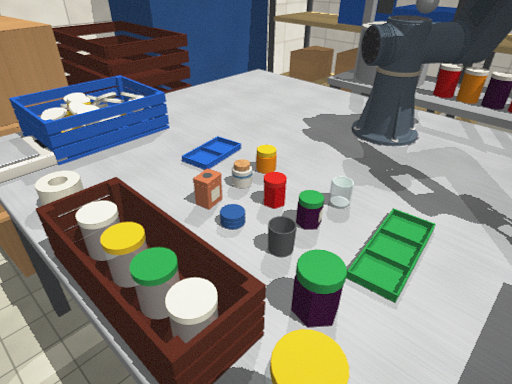

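View pics/top0.png

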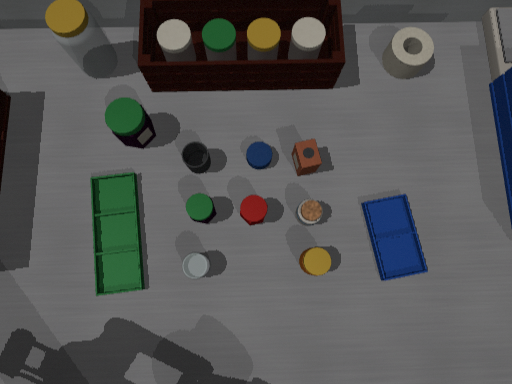

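The top view shows red jar (254,209), small plum (200,207), honey (317,261), tin (307,155), mustard (311,211), and bystanders: beaker (196,157), lids (259,155), glass (196,265). The green tray is at (118,234) and the blue at (394,237). The scene view shows the same objects, plus the big plum jar (320,285).

```bash
cat > h.py <<'E'
import cv2,numpy as np
from scipy.spatial.transform import Rotation as R
from cell import status,eyes
np.set_printoptions(precision=1,suppress=True)
RNG=dict(red=[(0,170,60),(6,255,255)],green=[(50,100,40),(85,255,255)],yel=[(15,150,60),(30,255,255)],blue=[(105,150,40),(125,255,255)],
 cop=[(3,90,40),(14,215,255)],cork=[(5,60,80),(16,200,255)])
def blob(img,col,seed,rad=1e9):
    m=cv2.inRange(cv2.cvtColor(img,cv2.COLOR_BGR2HSV),*map(np.array,RNG[col]))
    n,l,st,c=cv2.connectedComponentsWithStats(m)
    k=[i for i in range(1,n) if st[i,4]>25]
    i=min(k,key=lambda i:np.hypot(*(c[i]-seed)))
    cn,_=cv2.findContours((l==i).astype(np.uint8),cv2.RETR_EXTERNAL,cv2.CHAIN_APPROX_NONE)
    return c[i],st[i],max(cn,key=len)
def ray(f,px,pose=None):
    K=f["camera_matrix"];v=np.array([(px[0]-K[0,2])/K[0,0],(px[1]-K[1,2])/K[1,1]])
    if pose is None: T=f["world_from_camera"];d=np.r_[v,1]
    else:
        r=np.hypot(*v);d=np.r_[v/max(r,1e-9)*np.sin(r),np.cos(r)]
        W=np.eye(4);W[:3,:3]=R.from_euler('xyz',pose[1],degrees=True).as_matrix();W[:3,3]=pose[0]
        T=W@f["hand_eye"]
    d=T[:3,:3]@d
    return T[:3,3],d/np.linalg.norm(d)
def onz(r,z): return (r[0]+r[1]*(z-r[0][2])/r[1][2])
def tri(rs):
    A=sum(np.eye(3)-np.outer(d,d) for o,d in rs);b=sum((np.eye(3)-np.outer(d,d))@o for o,d in rs)
    p=np.linalg.solve(A,b);return p,max(np.linalg.norm(np.cross(p-o,d)) for o,d in rs)
def wrist():
    s=status.observe();f=eyes.grab_frame("wrist");return f,(s["tcp_pos"],s["tool_rot"])
def proj(f,pose,p):
    W=np.eye(4);W[:3,:3]=R.from_euler('xyz',pose[1],degrees=True).as_matrix();W[:3,3]=pose[0]
    q=np.linalg.inv(W@f["hand_eye"])@np.r_[p,1];th=np.arctan2(np.hypot(*q[:2]),q[2]);K=f["camera_matrix"]
    return K[:2,2]+K[0,0]*th*q[:2]/np.hypot(*q[:2])
E
python3 - <<'E'
from h import *
t=eyes.grab_frame("top");s=eyes.grab_frame("scene")
for n,c,a,b in [("red","red",(254,209),(275,190)),("plum","green",(200,207),(311,200)),("honey","yel",(317,261),(266,155)),("tin","cop",(307,155),(208,185)),("must","cork",(311,211),(242,167)),("lids","blue",(259,155),(232,215)),("green","green",(118,234),(390,250)),("blue","blue",(394,237),(212,152))]:
    A=blob(t["img"],c,a);B=blob(s["img"],c,b)
    p,e=tri([ray(t,A[0]),ray(s,B[0])])
    print(n,A[0],A[1],B[0],B[1],p,round(e,1),"z65:",onz(ray(t,A[0]),65)[:2])
    if n in("green","blue"):
        r=cv2.minAreaRect(A[2]);q=np.array([onz(ray(t,x),18)[:2] for x in cv2.boxPoints(r)]);print(q.round(1).tolist(),q.mean(0))
for n,p,z in [("beaker",(196,151),60),("glass",(195,259),60)]:print(n,onz(ray(t,p),z))
E
```

```text
red [253.1 208.8] [240 196  27  28 578] [274.4 186.8] [264 172  22  36 526] [564.    4.2  44.4] 0.5 z65: [560.6   4.9]
plum [199.  206.5] [186 194  27  27 569] [310.8 199.1] [299 190  25  19 391] [568.3 107.1  62.4] 1.2 z65: [567.2 107.8]
honey [316.3 260.8] [302 247  29  28 634] [265.8 158.2] [257 145  19  28 485] [ 460.9 -115.2   33.7] 0.2 z65: [ 460.9 -109.7]
tin [306.5 157.1] [292 139  30  37 664] [206.6 187.9] [193 169  29  40 753] [ 669.  -107.2   39. ] 1.2 z65: [ 660.6 -101.9]
must [311. 210.] [301 200  21  21 347] [241.4 165. ] [234 159  16  13 158] [ 557.9 -107.7   54.4] 0.9 z65: [ 555.9 -105.2]
lids [258.7 154.7] [247 142  25  27 524] [232.3 215.9] [221 204  24  25 473] [681.9 -10.4  18.1] 0.6 z65: [667.3  -8.4]
green [116.1 233.9] [  91  173   51  123 5066] [370.7 259. ] [ 296  209  139   93 6175] [537.7 269.3 -16.8] 24.4 z65: [518.7 262.4]
[[644.2, 343.2], [648.7, 248.6], [409.3, 223.9], [405.6, 312.7]] [527.  282.1]
blue [393.7 237.1] [ 362  195   65   85 3713] [211.1 152.3] [ 182  137   58   32 1027] [ 506.7 -282.7    6.6] 2.5 z65: [ 501.4 -257.7]
[[575.3, -216.0], [597.7, -311.6], [437.0, -335.6], [416.6, -243.7]] [ 506.6 -276.7]
beaker [678.9 114.9  60. ]
glass [469.2 115.3  60. ]
```

```bash
cat >> h.py <<'E'
def go(p,yaw):
    s=status.observe();M=R.from_euler('xyz',s["tool_rot"],degrees=True);N=R.from_euler('xyz',[180,0,yaw],degrees=True)
    print("row",np.round(np.r_[np.degrees((M.inv()*N).as_rotvec())/10,M.inv().apply(np.array(p)-s["tcp_pos"])/30],2).tolist())
E
python3 -c "
from h import *
go([470,0,330],180)"
```

```text
row [-0.01, -0.0, -2.31, -14.41, -14.67, -3.59]
```

```bash
python3 -m jog '[[0,0,-2.3,-14.4,-14.7,-3.6,1],[0,0,-2.3,-14.4,-14.7,-3.6,1],[0,0,-2.3,-14.4,-14.7,-3.6,1],[0,0,-2.3,-14.4,-14.7,-3.6,1],[0,0,-2.3,-14.4,-14.7,-3.6,1],[0,0,-2.3,-14.4,-14.7,-3.6,1],[0,0,-2.3,-14.4,-14.7,-3.6,1],[0,0,-2.3,-14.4,-14.7,-3.6,1],[0,0,-2.3,-14.4,-14.7,-3.6,1],[0,0,-2.3,-14.4,-14.7,-3.6,1]]'
python3 - <<'E'
from h import *
import pickle
s=status.observe();print(s["t"],s["tcp_pos"],s["tool_rot"],s["joint_velocities"])
f,p=wrist();cv2.imwrite("pics/w1.png",f["img"]);pickle.dump((f,p),open("w1.pkl","wb"))
E
```

```text
t: 1.5
tcp_pos: [468.4, 1.3, 330.4]
tool_rot: [180.0, 0.0, 179.8]
ft_force: [1.6, 0.7, 0.6]
width: 1.001
grasp_force: 0.0
1.5 [468.4   1.3 330.4] [180.    0.  179.8] [-53.9   9.  -26.2   0.1  16.7 -53.6]
```

View pics/w1.png

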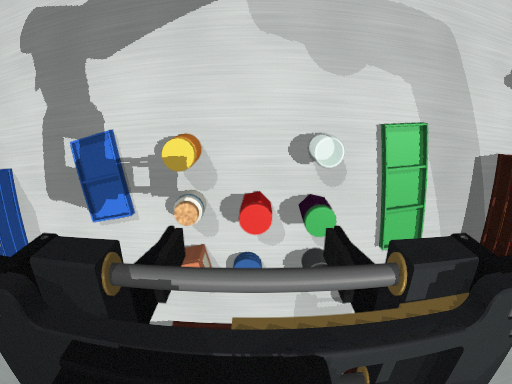

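The wrist view shows honey (180,154), mustard (187,212), red (256,215), plum (320,218), the blue tray (102,175) and the green tray (404,185). The tin is half hidden at (195,258).

```bash
python3 -m jog '[[0,0,0,0,0,0,1],[0,0,0,0,0,0,1]]' | head -2
python3 - <<'E'
from h import *
import pickle
f,p=wrist();pickle.dump((f,p),open("w1.pkl","wb"))
E
python3 -m jog '[[0,0,0,-3.5,0,0,1],[0,0,0,-3.5,0,0,1],[0,0,0,-3.5,0,0,1],[0,0,0,-3.5,0,0,1],[0,0,0,-3.5,0,0,1]]' | head -2
python3 - <<'E'
from h import *
import pickle
f,p=wrist();cv2.imwrite("pics/w2.png",f["img"]);pickle.dump((f,p),open("w2.pkl","wb"));print(status.observe()["joint_velocities"])
E
```

```text
t: 1.8
tcp_pos: [467.0, 4.3, 329.3]
t: 2.48
tcp_pos: [571.6, 4.0, 329.9]
[-0.3  0.  -0.4 -0.  -0.2 -0. ]
```

View pics/w2.png

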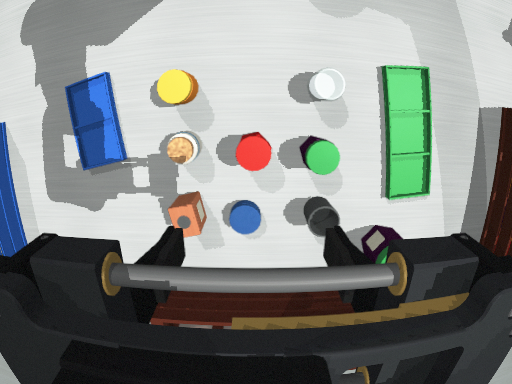

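```bash
python3 - <<'E'
from h import *
import pickle
V=[pickle.load(open(f"w{i}.pkl","rb")) for i in(1,2)]
hs=lambda f,x:cv2.cvtColor(f["img"],cv2.COLOR_BGR2HSV)[x[1],x[0]].tolist()
f=V[1][0]
print("hsv lid/body red",hs(f,(254,156)),hs(f,(258,135)),"hon",hs(f,(176,87)),hs(f,(194,92)),"plum",hs(f,(323,157)),"tin top",hs(f,(180,210)),hs(f,(188,202)),"side",hs(f,(183,230)),hs(f,(203,205)))
t=eyes.grab_frame("top")
for n,c,a,b,d in [("red","red",(256,218),(254,155),(254,209)),("plum","green",(320,220),(323,157),(200,207)),("honey","yel",(179,154),(177,87),(317,261)),("must","cork",(187,212),(181,150),(311,211)),("tin","cop",(195,258),(187,212),(306,155))]:
    B=[blob(v[0]["img"],c,x) for v,x in zip(V,(a,b))]
    ci=[cv2.minEnclosingCircle(x[2]) for x in B]
    rs=[ray(v[0],x[0],v[1]) for v,x in zip(V,B)]
    p,e=tri(rs);print(n,[x[0] for x in B],[round(x[1],1) for x in ci],p,round(e,1))
for n,c,a,b in [("green","green",(404,185),(408,130)),("blue","blue",(102,175),(97,120))]:
    qs=[]
    for v,x in zip(V,(a,b)):
        B=blob(v[0]["img"],c,x)
        W=np.array([onz(ray(v[0],u,v[1]),18)[:2] for u in B[2][:,0]],np.float32)
        r=cv2.minAreaRect(W);print(n,r)
        cr=np.array([B[2][:,0][np.argmin(np.linalg.norm(W-k,axis=1))] for k in cv2.boxPoints(r)]);print(cr.tolist())
        qs.append((v,B,r))
E
```

```text
hsv lid/body red [1, 191, 247] [0, 207, 218] hon [28, 157, 252] [14, 197, 166] plum [67, 150, 214] tin top [10, 139, 237] [9, 142, 122] side [10, 142, 228] [11, 51, 174]
red [array([253.3, 216.1]), array([253.2, 151.8])] [21.2, 18.7] [561.9   4.   42.3] 0.2
plum [array([317.1, 221.4]), array([321.9, 156.8])] [16.3, 17.3] [566.5 107.1  56.1] 0.4
honey [array([176.9, 154.7]), array([175.4,  86.9])] [18.4, 20.3] [ 459.3 -113.5   45. ] 0.4
must [array([184.2, 214.5]), array([180.1, 152.2])] [12.4, 13.3] [ 562.  -111.4   35.9] 0.2
tin [array([193.5, 257. ]), array([187.4, 213. ])] [15.3, 23.2] [ 707.2 -131.2  -76.8] 2.6
green ((524.7265625, 276.1100769042969), (237.67059326171875, 96.20793914794922), 6.246960163116455)
[[426, 125], [380, 126], [380, 249], [419, 238]]
green ((525.8549194335938, 276.2978515625), (236.2627716064453, 96.58992767333984), 6.250792980194092)
[[428, 67], [382, 67], [388, 198], [428, 194]]
blue ((503.16162109375, -274.044189453125), (158.3228759765625, 97.32207489013672), 9.737139701843262)
[[110, 131], [69, 143], [92, 222], [131, 214]]
blue ((503.387939453125, -274.5184020996094), (158.06837463378906, 96.43173217773438), 10.069205284118652)
[[106, 72], [65, 87], [83, 169], [126, 158]]
```

```bash
python3 - <<'E'
import cv2
a=cv2.imread("pics/w2.png")
cv2.imwrite("pics/z1.png",cv2.resize(a[50:250,60:350],None,fx=2.7,fy=2.7,interpolation=cv2.INTER_CUBIC))
E
```

```text
(no output)
```

View pics/z1.png

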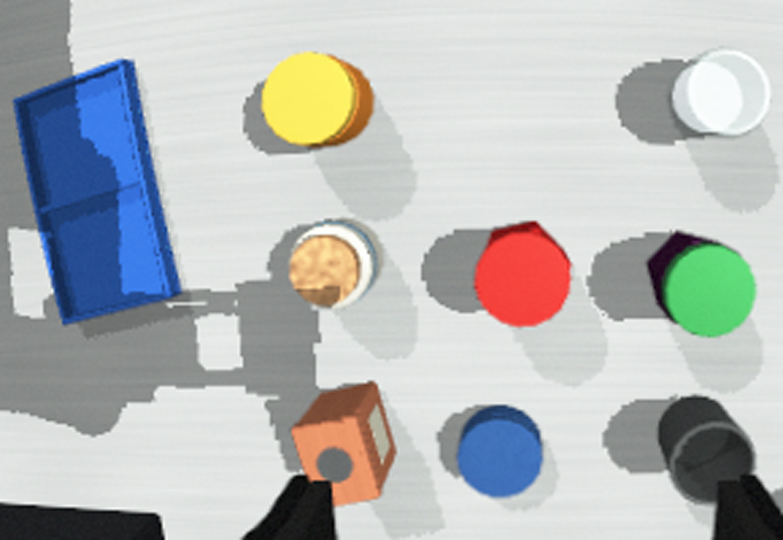

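The crop confirms the lid-top centres. The tin's top carries the dark dot and its pale label faces right (to -y). I'll compute the lid positions at their heights, then fly above the red jar.

```bash
python3 - <<'E'
from h import *
import pickle
V=[pickle.load(open(f"w{i}.pkl","rb")) for i in(1,2)]
f,p=V[1]
for n,c,z in [("red",(522,278),68),("plum",(709,290),68),("honey",(308,99),62),("must",(325,270),60),("tin",(338,455),72)]:
    px=np.array(c)/2.7+[60,50]; print(n,px,onz(ray(f,px,p),z))
go([557,4,190],180)
E
```

```text
red [253.3 153. ] [559.4   4.1  68. ]
plum [322.6 157.4] [565.2 105.8  68. ]
honey [174.1  86.7] [ 460.  -110.5   62. ]
must [180.4 150. ] [ 554.8 -104.8   60. ]
tin [185.2 218.5] [ 659.6 -101.7   72. ]
row [-0.0, -0.0, -0.01, 0.5, 0.02, 4.67]
```

```bash
python3 -m jog '[[0,0,0,0.4,0,4.7,1],[0,0,0,0.4,0,4.7,1],[0,0,0,0.4,0,4.7,1],[0,0,0,0.4,0,4.7,1],[0,0,0,0.4,0,4.7,1]]' | head -2
python3 - <<'E'
from h import *
import pickle
f,p=wrist();pickle.dump((f,p),open("w3.pkl","wb"));print(p)
cv2.imwrite("pics/w3.png",f["img"][100:270])
cv2.imwrite("pics/w3.png",cv2.resize(f["img"][90:270,130:400],None,fx=2.9,fy=2.9,interpolation=cv2.INTER_CUBIC))
E
```

```text
t: 3.2
tcp_pos: [562.1, 2.8, 190.3]
(array([562.1,   2.8, 190.3]), array([-180. ,    0.2,  179.9]))
```

View pics/w3.png

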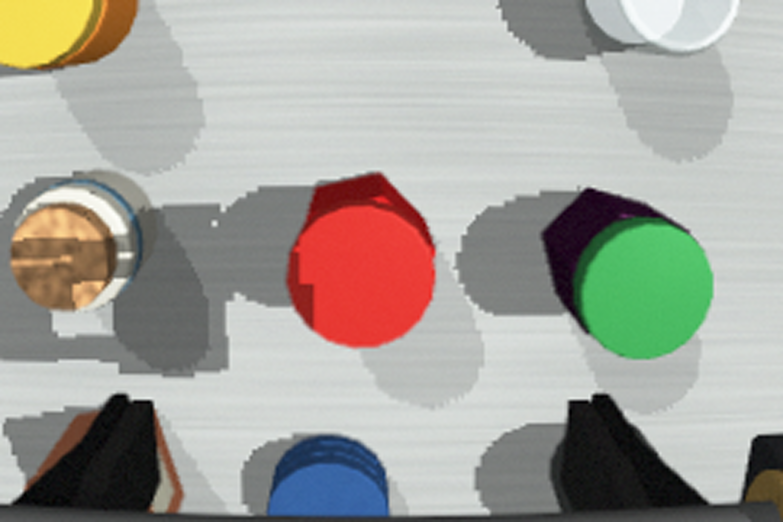

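Close view: red lid centre is at crop (363,276), with base corners at (315,187) and (379,173). Plum lid centre is at (645,289), with base corners at (590,188) and (543,238). The crop scale is 2.9 and its offset (130,90).

```bash
python3 - <<'E'
from h import *
import pickle
f,p=pickle.load(open("w3.pkl","rb"))
w=lambda c,z:onz(ray(f,np.array(c)/2.9+[130,90],p),z)
for n,l,a,b in [("red",(363,276),(315,187),(379,173)),("plum",(645,289),(590,188),(543,238))]:
    A,B=w(a,0),w(b,0);L=w(l,68);d=B-A
    print(n,L,A,B,np.hypot(*d[:2]),"edge angle mod60",np.degrees(np.arctan2(d[1],d[0]))%60,"perp dists",np.cross(d[:2],(L-A)[:2])/np.hypot(*d[:2]))
print("must",w((64,258),60),"from lid tri:")
g,q=pickle.load(open("w2.pkl","rb"))
for a,b in [((363,276),(522,278)),((645,289),(709,290)),((64,258),(325,270))]:
    print(tri([ray(f,np.array(a)/2.9+[130,90],p),ray(g,np.array(b)/2.7+[60,50],q)]))
E
```

```text
red [559.5   4.9  68. ] [540.5 -14.6   0. ] [534.8  11.8   0. ] 27.03043720327487 edge angle mod60 42.27508744840716 perp dists -22.737414034891277
plum [564.3 105.4  68. ] [540.2 101.1   0. ] [562.1  81.6   0. ] 29.342418852594367 edge angle mod60 18.345531677982564 perp dists 19.233551354269743
must [ 554.3 -103.7   60. ] from lid tri:
(array([559.2,   4.5,  69.2]), np.float64(0.4003011943392706))
(array([566.1, 107.2,  62.6]), np.float64(0.14700077408966308))
(array([ 556. , -106.5,   52.6]), np.float64(0.22621917431452912))<stdin>:7: DeprecationWarning: Arrays of 2-dimensional vectors are deprecated. Use arrays of 3-dimensional vectors instead. (deprecated in NumPy 2.0)
```

```bash
python3 -c "
from h import *
go([560,4.3,110],162.3);go([560,4.3,24],162.3)"
```

```text
row [-0.0, 0.02, 1.76, 0.09, 0.05, 2.68]
row [-0.0, 0.02, 1.76, 0.1, 0.05, 5.55]
```

```bash
python3 -m jog '[[0,0,1.76,0.1,0.05,2.7,1],[0,0,1.76,0.1,0.05,2.7,1],[0,0,1.76,0.1,0.05,3.7,1],[0,0,1.76,0.1,0.05,4.7,1],[0,0,1.76,0.1,0.05,5.55,1],[0,0,1.76,0.1,0.05,5.55,1],[0,0,1.76,0.1,0.05,5.55,1]]' 20 && python3 -m jog '[[0,0,0,0,0,0,-1],[0,0,0,0,0,0,-1],[0,0,0,0,0,0,-1],[0,0,0,0,0,0,-1],[0,0,0,0,0,0,-1]]' 20;  python3 -c "
from h import *
c=np.radians(6.25)
for k in(-78,0,78):print(525+k*np.cos(c),279.5+k*np.sin(c))
c=np.radians(9.9)
for k in(-39,39):print(503.3+k*np.cos(c),-277.5+k*np.sin(c))
"
```

```text
t: 4.12
tcp_pos: [559.4, 4.3, 23.8]
tool_rot: [180.0, 0.2, 162.3]
ft_force: [-0.2, 0.2, 0.9]
width: 0.997
grasp_force: 0.0
t: 4.75
tcp_pos: [558.1, 4.4, 22.4]
tool_rot: [-180.0, 0.0, 162.3]
ft_force: [0.2, -0.8, 1.3]
width: 0.59
grasp_force: 20.0
447.4636056186591 271.0083837615468
525.0 279.5
602.5363943813409 287.9916162384532
464.8807362799638 -284.205234910897
541.7192637200362 -270.794765089103
```

```bash
python3 -m jog '[[0,0,0,0,0,-0.5,-1],[0,0,0,0,0,-1.5,-1],[0,0,0,0,0,-2.7,-1],[0,0,0,0,0,-3.7,-1],[0,0,0,0,0,-3.7,-1]]' 30; python3 -c "
from h import *
go([602.5,288,135],186.25)"
```

```text
t: 5.38
tcp_pos: [559.8, 4.4, 136.1]
tool_rot: [180.0, 0.3, 162.3]
ft_force: [0.5, -0.1, -2.5]
width: 0.59
grasp_force: 30.0
row [-0.0, 0.04, -2.4, 1.52, 9.44, 0.04]
```

```bash
python3 -m jog '[[0,0,-0.5,0.3,1.5,0,-1],[0,0,-1,0.6,3,0,-1],[0,0,-1.5,0.8,4.6,0,-1],[0,0,-2,1.1,6.2,0,-1],[0,0,-2.4,1.3,7.8,0,-1],[0,0,-2.4,1.5,9,0,-1],[0,0,-2.4,1.5,9.4,0,-1],[0,0,-2.4,1.5,9.4,0,-1],[0,0,-2.4,1.5,9.4,0,-1]]'
python3 - <<'E'
from h import *
import pickle
f,p=wrist();pickle.dump((f,p),open("w4.pkl","wb"));print(p)
im=f["img"].copy()
cv2.imwrite("pics/w4.png",im[:290])
E
```

```text
t: 6.5
tcp_pos: [600.5, 285.3, 132.6]
tool_rot: [-179.9, -0.1, -173.8]
ft_force: [-0.9, -0.9, -1.5]
width: 0.587
grasp_force: 30.0
(array([600.5, 285.3, 132.6]), array([-179.9,   -0.1, -173.8]))
```

View pics/w4.png

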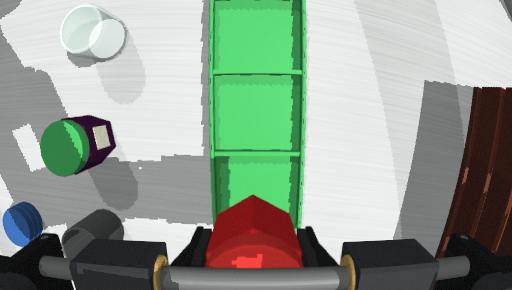

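Wrist view: the tray dividers are at rows 72 and 153 (columns 216–300), and the held jar's red base is upright over the near compartment.

```bash
python3 - <<'E'
from h import *
import pickle
f,p=pickle.load(open("w4.pkl","rb"))
P=[onz(ray(f,c,p),18) for c in((216,72),(301,72),(216,153.5),(300,153.5))]
a,b=(P[0]+P[1])/2,(P[2]+P[3])/2
print(P,a,b,np.linalg.norm(b-a),np.degrees(np.arctan2(b[1]-a[1],b[0]-a[0])),"centre",(a+b)/2,"target",b+(b-a)/2)
# tray rim height: outer corners far from robot edge in w1,w2
V=[pickle.load(open(f"w{i}.pkl","rb")) for i in(1,2)]
for u in [((426,125),(428,67)),((380,126),(382,67)),((110,131),(106,72)),((69,143),(65,87))]:
    print(tri([ray(v[0],c,v[1]) for v,c in zip(V,u)]))
go([602.5,288,27],186.25)
E
```

```text
[array([491.9, 239.6,  18. ]), array([483.2, 316.9,  18. ]), array([568.2, 246.7,  18. ]), array([559.6, 325.6,  18. ])] [487.6 278.3  18. ] [563.9 286.1  18. ] 76.75143955486035 5.896568774602046 centre [525.7 282.2  18. ] target [602.1 290.1  18. ]
(array([404.6, 310.2,  18.9]), np.float64(0.27711284409061554))
(array([414.2, 226.1,  -1.4]), np.float64(7.670296074407118e-05))
(array([ 418.9, -247.8,    9.2]), np.float64(1.8245313270502646))
(array([ 434.2, -338. ,   11.7]), np.float64(0.8102340171924027))
row [-0.0, -0.01, -0.01, -0.07, 0.09, 3.53]
```

```bash
python3 -m jog '[[0,0,0,-0.08,0.12,1,-1],[0,0,0,-0.08,0.12,2,-1],[0,0,0,-0.08,0.12,2.8,-1],[0,0,0,-0.08,0.12,3.2,-1],[0,0,0,-0.08,0.12,3.4,-1],[0,0,0,-0.08,0.12,3.5,-1],[0,0,0,-0.08,0.12,3.53,-1],[0,0,0,-0.08,0.12,3.53,-1]]'
```

```text
t: 7.55
tcp_pos: [603.5, 290.9, 28.1]
tool_rot: [180.0, 0.1, -173.7]
ft_force: [-0.3, 1.0, -1.3]
width: 0.589
grasp_force: 30.0
```

```bash
python3 -m jog '[[0,0,0,0,0,0.03,-1],[0,0,0,0,0,0.03,-1],[0,0,0,0,0,0.03,-1]]'; python3 -m jog '[[0,0,0,0,0,0.05,-1],[0,0,0,0,0,0.05,-1],[0,0,0,0,0,0.05,-1]]'
```

```text
t: 7.92
tcp_pos: [603.1, 290.8, 26.6]
tool_rot: [180.0, 0.0, -173.7]
ft_force: [-0.2, 0.1, -1.6]
width: 0.588
grasp_force: 30.0
t: 8.3
tcp_pos: [603.5, 290.7, 26.4]
tool_rot: [180.0, 0.1, -173.7]
ft_force: [-1.4, -1.2, 5.8]
width: 0.588
grasp_force: 30.0
```

```bash
python3 -m jog '[[0,0,0,0,0,0,0.6],[0,0,0,0,0,0,0.6],[0,0,0,0,0,0,0.6],[0,0,0,0,0,0,0.6],[0,0,0,0,0,-1,0.6],[0,0,0,0,0,-3,0.6],[0,0,0,0,0,-4,1],[0,0,0,0,0,-4,1]]'; python3 -c "
from h import *
go([565.5,106.5,140],198.3)"
```

```text
t: 9.3
tcp_pos: [605.2, 291.4, 148.4]
tool_rot: [179.9, 0.4, -173.7]
ft_force: [-0.1, 0.7, 0.1]
width: 0.939
grasp_force: 0.0
row [0.0, 0.04, -1.2, 1.99, -5.98, 0.26]
```

```bash
python3 -m jog '[[0,0,-1.2,1,-2,0,1],[0,0,-1.2,1.5,-4,0,1],[0,0,-1.2,2,-6,0,1],[0,0,-1.2,2,-6,0,1],[0,0,-1.2,2,-6,0,1],[0,0,-1.2,2,-6,0,1]]'
python3 - <<'E'
from h import *
f,p=wrist();print(p)
e=proj(f,p,[565.5,106.5,68]);B=blob(f["img"],"green",e);c,r=cv2.minEnclosingCircle(B[2]);print(e,c,r,B[0],onz(ray(f,c,p),68))
E
```

```text
t: 10.05
tcp_pos: [563.0, 106.6, 144.5]
tool_rot: [180.0, -0.0, -161.6]
ft_force: [-0.3, -0.5, -0.4]
width: 1.002
grasp_force: 0.0
(array([563. , 106.6, 144.5]), array([ 180. ,   -0. , -161.6]))
[251.6 205.4] (252.28024291992188, 202.5897979736328) 29.804866790771484 [252.1 202.6] [562.9 106.3  68. ]
```

```bash
python3 -m jog '[[0,0,0,0,0,1.5,1],[0,0,0,-0.03,0,2.8,1],[0,0,0,-0.03,0,3.6,1],[0,0,0,-0.03,0,4.0,1],[0,0,0,-0.03,0,4.0,1],[0,0,0,-0.03,0,4.0,-1],[0,0,0,-0.03,0,4.0,-1],[0,0,0,-0.03,0,4.0,-1],[0,0,0,-0.03,0,4.0,-1],[0,0,0,-0.03,0,4.0,-1]]' 30;python3 -m jog '[[0,0,0,0,0,-0.5,-1],[0,0,0,0,0,-1.5,-1],[0,0,0,0,0,-2.7,-1],[0,0,0,0,0,-3.8,-1],[0,0,0,0,0,-3.8,-1]]'; python3 -c "
from h import *
go([541.5,-270.5,140],189.9)"
```

```text
t: 11.35
tcp_pos: [564.1, 105.4, 25.4]
tool_rot: [-180.0, 0.0, -161.7]
ft_force: [-0.6, -1.3, 2.0]
width: 0.583
grasp_force: 30.0
t: 11.98
tcp_pos: [565.9, 105.6, 142.2]
tool_rot: [-179.9, 0.4, -161.7]
ft_force: [-0.9, 0.1, -1.9]
width: 0.584
grasp_force: 30.0
row [-0.01, 0.04, 0.84, 4.7, -11.65, 0.07]
```

```bash
python3 -m jog '[[0,0,0.2,0.5,-1.2,0,-1],[0,0,0.4,1.2,-2.9,0,-1],[0,0,0.84,1.9,-4.6,0,-1],[0,0,0.84,2.6,-6.4,0,-1],[0,0,0.84,3.3,-8.2,0,-1],[0,0,0.84,4,-10,0,-1],[0,0,0.84,4.5,-11.2,0,-1],[0,0,0.84,4.7,-11.6,0,-1],[0,0,0.84,4.7,-11.6,0,-1],[0,0,0.84,4.7,-11.6,0,-1]]'
python3 - <<'E'
from h import *
import pickle
f,p=wrist();pickle.dump((f,p),open("w5.pkl","wb"));print(p)
cv2.imwrite("pics/w5.png",f["img"][:290])
E
```

```text
t: 13.22
tcp_pos: [538.7, -267.0, 138.5]
tool_rot: [179.9, -0.1, -170.1]
ft_force: [0.3, -1.4, -1.9]
width: 0.586
grasp_force: 30.0
(array([ 538.7, -267. ,  138.5]), array([ 179.9,   -0.1, -170.1]))
```

View pics/w5.png

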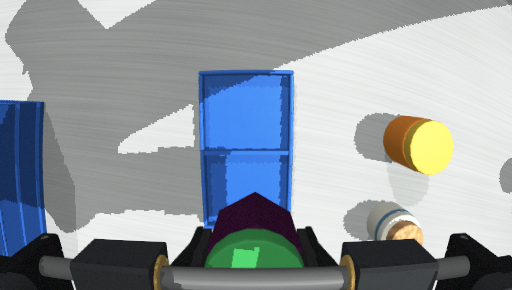

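Wrist view: the blue tray's divider runs (204,151.5)–(292,151.5), its robot-side rim is at row 72, and the held plum jar is upright.

```bash
python3 - <<'E'
from h import *
import pickle
f,p=pickle.load(open("w5.pkl","rb"))
w=lambda c:onz(ray(f,c,p),18)
P=[w(c) for c in((204,151.5),(291.5,151.5),(199.5,71.5),(293.5,71.5))]
a,b=(P[0]+P[1])/2,(P[2]+P[3])/2
print(P,a,b,np.linalg.norm(b-a),np.degrees(np.arctan2(a[1]-b[1],a[0]-b[0])))
d=(a-b)/np.linalg.norm(b-a)
t=a+d*39;print(t);t2=a-d*39;print(t2);t[2]=29;go(t,189.9)
E
```

```text
[array([ 510. , -319.6,   18. ]), array([ 495.7, -236.5,   18. ]), array([ 434.4, -335.7,   18. ]), array([ 419.9, -248.9,   18. ])] [ 502.9 -278.    18. ] [ 427.1 -292.3   18. ] 77.05648700566206 10.648904369150195
[ 541.2 -270.8   18. ]
[ 464.5 -285.3   18. ]
row [0.01, -0.01, 0.01, -0.06, -0.15, 3.65]
```

```bash
python3 -m jog '[[0,0,0,-0.06,-0.12,1,-1],[0,0,0,-0.06,-0.12,2,-1],[0,0,0,-0.06,-0.12,2.8,-1],[0,0,0,-0.06,-0.12,3.3,-1],[0,0,0,-0.06,-0.12,3.5,-1],[0,0,0,-0.06,-0.12,3.6,-1],[0,0,0,-0.06,-0.12,3.6,-1],[0,0,0,-0.06,-0.12,3.6,-1]]';python3 -m jog '[[0,0,0,0,0,0.05,-1],[0,0,0,0,0,0.05,-1],[0,0,0,0,0,0.05,-1]]'
```

```text
t: 14.28
tcp_pos: [541.9, -272.7, 31.8]
tool_rot: [-179.9, 0.1, -170.1]
ft_force: [-0.1, -0.9, -2.5]
width: 0.582
grasp_force: 30.0
t: 14.65
tcp_pos: [541.5, -272.4, 29.6]
tool_rot: [-180.0, 0.0, -170.1]
ft_force: [0.3, -1.8, -2.7]
width: 0.58
grasp_force: 30.0
```

```bash
for i in 1 2 3; do python3 -m jog '[[0,0,0,0,0,0.04,-1],[0,0,0,0,0,0.04,-1]]'|egrep 'tcp|ft'; done
```

```text
tcp_pos: [541.6, -272.5, 29.3]
ft_force: [-2.0, 0.9, 4.7]
tcp_pos: [541.6, -272.5, 29.3]
ft_force: [-4.5, 1.7, 12.3]
tcp_pos: [541.6, -272.5, 29.2]
ft_force: [-5.0, 2.6, 18.7]
```

```bash
python3 -m jog '[[0,0,0,0,0,-0.08,0.6],[0,0,0,0,0,-0.08,0.6],[0,0,0,0,0,-0.08,0.6],[0,0,0,0,0,-0.08,0.6],[0,0,0,0,0,-1,0.6],[0,0,0,0,0,-3,0.6],[0,0,0,0,0,-4,1],[0,0,0,0,0,-4,1]]'; python3 -c "
from h import *
go([555.5,-105,140],189.9)"
```

```text
t: 16.4
tcp_pos: [543.1, -273.5, 148.5]
tool_rot: [-179.7, 0.2, -170.1]
ft_force: [0.2, -0.3, 0.2]
width: 0.944
grasp_force: 0.0
row [-0.03, 0.02, -0.0, -1.37, 5.46, 0.27]
```

```bash
python3 -m jog '[[0,0,0,-0.5,2,0,1],[0,0,0,-1,4,0,1],[0,0,0,-1.37,5.5,0,1],[0,0,0,-1.37,5.5,0,1],[0,0,0,-1.37,5.5,0,1],[0,0,0,-1.37,5.5,0,1]]'|head -2
python3 - <<'E'
from h import *
f,p=wrist();print(p)
e=proj(f,p,[555.5,-105,60]);B=blob(f["img"],"cork",e);c,r=cv2.minEnclosingCircle(B[2]);print(e,c,r,B[0],B[1],onz(ray(f,c,p),60))
cv2.imwrite("pics/w6.png",f["img"][:290])
E
```

```text
t: 17.15
tcp_pos: [553.7, -104.1, 145.3]
(array([ 553.7, -104.1,  145.3]), array([ 180. ,   -0. , -170.2]))
[251.4 201.4] (249.31884765625, 198.159423828125) 22.576457977294922 [248. 198.] [ 227  176   45   45 1432] [ 552.8 -107.3   60. ]
```

View pics/w6.png

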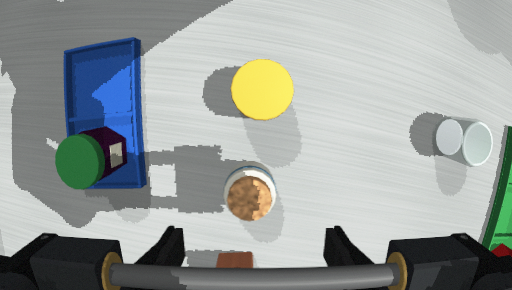

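The plum jar stands upright in the blue tray's far compartment. The mustard cork is at (249,198), between the fingers.

```bash
python3 -m jog '[[0,0,0,0,-0.07,1.5,1],[0,0,0,0,-0.07,2.8,1],[0,0,0,0,-0.07,3.6,1],[0,0,0,0,-0.07,4.1,1],[0,0,0,0,-0.07,4.1,1],[0,0,0,0,-0.07,4.1,-1],[0,0,0,0,-0.07,4.1,-1],[0,0,0,0,-0.07,4.1,-1],[0,0,0,0,-0.07,4.1,-1],[0,0,0,0,-0.07,4.1,-1]]' 30;python3 -m jog '[[0,0,0,0,0,-0.5,-1],[0,0,0,0,0,-1.5,-1],[0,0,0,0,0,-2.7,-1],[0,0,0,0,0,-3.8,-1],[0,0,0,0,0,-3.8,-1],[0,0,0,0,0,-3.8,-1]]'; python3 -c "
from h import *
go([464.8,-284.8,140],190.2)"
```

```text
t: 18.45
tcp_pos: [554.9, -105.5, 23.4]
tool_rot: [-179.9, 0.1, -170.1]
ft_force: [0.2, -1.0, 2.8]
width: 0.569
grasp_force: 30.0
t: 19.2
tcp_pos: [553.0, -104.3, 136.2]
tool_rot: [179.9, -0.1, -170.1]
ft_force: [-1.6, 0.3, -3.0]
width: 0.569
grasp_force: 30.0
row [0.01, -0.01, -0.03, 3.93, -5.42, -0.13]
```

```bash
python3 -m jog '[[0,0,0,0.7,-1,0,-1],[0,0,0,1.7,-2.4,0,-1],[0,0,0,2.8,-3.8,0,-1],[0,0,0,3.6,-5,0,-1],[0,0,0,3.9,-5.4,0,-1],[0,0,0,3.9,-5.4,0,-1],[0,0,0,3.9,-5.4,0,-1],[0,0,0,3.9,-5.4,0,-1]]'|head -2; python3 -c "
from h import *
go([464.8,-284.8,30],190.2)"
```

```text
t: 20.2
tcp_pos: [466.9, -283.0, 136.7]
row [0.01, -0.0, -0.02, 0.08, -0.05, 3.56]
```

```bash
python3 -m jog '[[0,0,0,0.06,-0.05,1,-1],[0,0,0,0.06,-0.05,2,-1],[0,0,0,0.06,-0.05,2.8,-1],[0,0,0,0.06,-0.05,3.3,-1],[0,0,0,0.06,-0.05,3.5,-1],[0,0,0,0.06,-0.05,3.55,-1],[0,0,0,0.06,-0.05,3.55,-1]]'|egrep 'tcp|ft';for i in 1 2 3; do python3 -m jog '[[0,0,0,0,0,0.04,-1],[0,0,0,0,0,0.04,-1]]'|egrep 'tcp|ft'; done
```

```text
tcp_pos: [465.5, -286.6, 31.1]
ft_force: [1.0, -1.2, -2.6]
tcp_pos: [465.2, -286.5, 29.6]
ft_force: [0.3, 1.0, -2.8]
tcp_pos: [465.0, -286.3, 28.0]
ft_force: [-0.5, 0.1, -3.3]
tcp_pos: [465.1, -286.3, 27.4]
ft_force: [-0.9, 0.5, 3.6]
```

```bash
python3 -m jog '[[0,0,0,0,0,0,0.6],[0,0,0,0,0,0,0.6],[0,0,0,0,0,0,0.6],[0,0,0,0,0,0,0.6],[0,0,0,0,0,-1,0.6],[0,0,0,0,0,-3,0.6],[0,0,0,0,0,-4,1],[0,0,0,0,0,-4,1]]'|head -2; python3 -c "
from h import *
go([461,-111,140],185)"
```

```text
t: 22.82
tcp_pos: [466.5, -287.6, 149.4]
row [-0.03, 0.02, 0.49, -0.83, 5.83, 0.29]
```

```bash
python3 -m jog '[[0,0,0.5,-0.4,2,0,1],[0,0,0.5,-0.8,4,0,1],[0,0,0.5,-0.8,5.8,0,1],[0,0,0.5,-0.8,5.8,0,1],[0,0,0.5,-0.8,5.8,0,1],[0,0,0.5,-0.8,5.8,0,1]]'|head -2
python3 - <<'E'
from h import *
f,p=wrist();print(p)
e=proj(f,p,[461,-111,62]);B=blob(f["img"],"yel",e);c,r=cv2.minEnclosingCircle(B[2]);print(e,c,r,B[0],B[1],onz(ray(f,c,p),62))
E
```

```text
t: 23.58
tcp_pos: [459.4, -112.1, 146.4]
(array([ 459.4, -112.1,  146.4]), array([-180. ,    0. , -175.2]))
[253.9 201.8] (252.78712463378906, 191.77235412597656) 32.821144104003906 [252.2 195. ] [ 224  159   57   66 2710] [ 452.  -112.7   62. ]
```

```bash
python3 -m jog '[[0,0,0,0,0,1.5,1],[0,0,0,0,0,2.8,1],[0,0,0,0,0,3.6,1],[0,0,0,0,0,4.1,1],[0,0,0,0,0,4.1,1],[0,0,0,0,0,4.1,-1],[0,0,0,0,0,4.1,-1],[0,0,0,0,0,4.1,-1],[0,0,0,0,0,4.1,-1],[0,0,0,0,0,4.1,-1]]' 30;python3 -m jog '[[0,0,0,0,0,-0.5,-1],[0,0,0,0,0,-1.5,-1],[0,0,0,0,0,-2.7,-1],[0,0,0,0,0,-3.8,-1],[0,0,0,0,0,-3.8,-1],[0,0,0,0,0,-3.8,-1]]'; python3 -c "
from h import *
go([448,272.5,140],186)"
```

```text
t: 24.88
tcp_pos: [459.6, -111.2, 24.4]
tool_rot: [-179.9, 0.1, -175.1]
ft_force: [-0.2, -1.6, 4.5]
width: 0.614
grasp_force: 30.0
t: 25.62
tcp_pos: [458.0, -110.2, 137.6]
tool_rot: [180.0, -0.1, -175.1]
ft_force: [0.2, -0.1, -3.2]
width: 0.613
grasp_force: 30.0
row [0.0, -0.01, -0.11, -0.75, 12.74, -0.07]
```

```bash
python3 -m jog '[[0,0,0,0,1,0,-1],[0,0,-0.1,-0.2,2.7,0,-1],[0,0,-0.1,-0.3,4.5,0,-1],[0,0,-0.1,-0.4,6.3,0,-1],[0,0,-0.1,-0.5,8.1,0,-1],[0,0,-0.1,-0.6,9.9,0,-1],[0,0,-0.1,-0.7,11.5,0,-1],[0,0,-0.1,-0.75,12.5,0,-1],[0,0,-0.1,-0.75,12.8,0,-1],[0,0,-0.1,-0.75,12.8,0,-1]]'|head -2;python3 -m jog '[[0,0,0,0,0,0,-1],[0,0,0,0,0,0,-1]]'|head -2; python3 - <<'E'
from h import *
go([448,273.5,32],186)
f,p=wrist();cv2.imwrite("pics/w7.png",f["img"][:290])
E
```

```text
t: 26.88
tcp_pos: [447.7, 273.4, 136.7]
t: 27.12
tcp_pos: [448.8, 272.6, 137.7]
row [-0.0, -0.0, -0.02, 0.02, 0.03, 3.52]
```

View pics/w7.png

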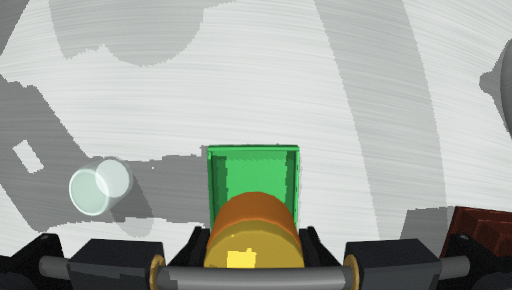

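The honey jar is held over the robot-side green compartment, whose rim is at row 147 and whose sides are at columns 208–299.

```bash
python3 -m jog '[[0,0,0,0,0,1,-1],[0,0,0,0,0.02,2,-1],[0,0,0,0,0.02,2.8,-1],[0,0,0,0,0.02,3.3,-1],[0,0,0,0,0.02,3.48,-1],[0,0,0,0,0.02,3.52,-1],[0,0,0,0,0.02,3.52,-1]]'|egrep 'tcp|ft';for i in 1 2 3; do python3 -m jog '[[0,0,0,0,0,0.04,-1],[0,0,0,0,0,0.04,-1]]'|egrep 'tcp|ft'; done
```

```text
tcp_pos: [449.2, 274.6, 32.9]
ft_force: [-0.9, -0.4, -2.2]
tcp_pos: [448.8, 274.5, 31.4]
ft_force: [-0.2, 0.2, -2.2]
tcp_pos: [448.6, 274.4, 29.8]
ft_force: [-0.7, -0.2, -2.5]
tcp_pos: [448.6, 274.4, 28.5]
ft_force: [0.3, 0.5, -2.7]
```

```bash
for i in 1 2; do python3 -m jog '[[0,0,0,0,0,0.03,-1],[0,0,0,0,0,0.03,-1]]'|egrep 'tcp|ft'; done
```

```text
tcp_pos: [448.6, 274.4, 28.4]
ft_force: [-1.2, -0.1, 5.3]
tcp_pos: [448.6, 274.4, 28.3]
ft_force: [-3.3, -0.9, 12.1]
```

```bash
python3 -m jog '[[0,0,0,0,0,0,0.6],[0,0,0,0,0,0,0.6],[0,0,0,0,0,0,0.6],[0,0,0,0,0,0,0.6],[0,0,0,0,0,-1,0.6],[0,0,0,0,0,-3,0.6],[0,0,0,0,0,-4.8,1],[0,0,0,0,0,-4.8,1]]'|head -2; python3 -c "
from h import *
go([660,-102,170],180)"
```

```text
t: 30.3
tcp_pos: [451.6, 275.5, 175.0]
row [0.02, 0.06, 0.59, -5.62, -13.23, 0.19]
```

```bash
python3 -m jog '[[0,0,0.6,-5.6,-13.2,0,1],[0,0,0.6,-5.6,-13.2,0,1],[0,0,0.6,-5.6,-13.2,0,1],[0,0,0.6,-5.6,-13.2,0,1],[0,0,0.6,-5.6,-13.2,0,1],[0,0,0.6,-5.6,-13.2,0,1],[0,0,0.6,-5.6,-13.2,0,1],[0,0,0.6,-5.6,-13.2,0,1],[0,0,0.6,-5.6,-13.2,0,1],[0,0,0.6,-5.6,-13.2,0,1]]'|head -2;python3 -m jog '[[0,0,0,0,0,0,1],[0,0,0,0,0,0,1]]'|head -2; python3 - <<'E'
from h import *
import pickle
f,p=wrist();pickle.dump((f,p),open("w8.pkl","wb"));print(p)
cv2.imwrite("pics/w8.png",cv2.resize(f["img"][130:250,170:340],None,fx=4,fy=4,interpolation=cv2.INTER_CUBIC))
E
```

```text
t: 31.55
tcp_pos: [655.0, -100.5, 170.0]
t: 31.8
tcp_pos: [656.1, -101.4, 171.1]
(array([ 656.1, -101.4,  171.1]), array([-180. ,    0. ,  179.9]))
```

View pics/w8.png

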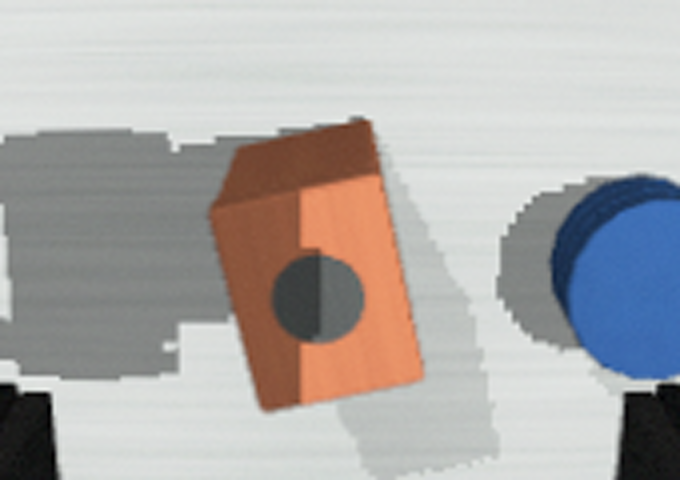

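The tin's lid corners are at crop (210,213), (381,174), (424,378) and (265,412), at scale 4 and offset (170,130).

```bash
python3 - <<'E'
from h import *
import pickle
f,p=pickle.load(open("w8.pkl","rb"))
g,q=pickle.load(open("w2.pkl","rb"))
w=lambda c,z:onz(ray(f,np.array(c)/4+[170,130],p),z)
C=[w(c,72)[:2] for c in((210,213),(381,174),(424,378),(265,412))]
print(C,np.mean(C,0),[np.linalg.norm(C[i]-C[(i+1)%4]) for i in range(4)])
for a,b in((1,2),(0,3)):
    d=C[b]-C[a];print(np.degrees(np.arctan2(d[1],d[0])))
for a,b in((0,1),(3,2)):
    d=C[b]-C[a];print(np.degrees(np.arctan2(d[1],d[0])))
print(w((318,298),72),tri([ray(f,np.array((318,298))/4+[170,130],p),ray(g,np.array((334,464))/2.7+[60,50],q)]))
m=np.mean(C,0);go([*m,150],180+13)
E
```

```text
[array([ 644.8, -129.1]), array([635.8, -90.2]), array([685.6, -79.5]), array([ 694.5, -117.6])] [ 665.2 -104.1] [np.float64(39.882266374483095), np.float64(50.98243323821962), np.float64(39.11863492136216), np.float64(50.999715466862675)]
12.181300065599753
13.039537228613838
103.0453193132374
103.07912194365336
[ 665.3 -104.6   72. ] (array([ 665.3, -104.6,   71.8]), np.float64(0.046435540398665966))
row [-0.0, 0.0, -1.31, -0.3, -0.08, 0.7]
```

```bash
python3 -m jog '[[0,0,-0.7,-0.15,0,0.7,0.6],[0,0,-1.28,-0.3,-0.09,1.5,0.6],[0,0,-1.28,-0.3,-0.09,2.6,0.6],[0,0,-1.28,-0.3,-0.09,3.6,0.6],[0,0,-1.28,-0.3,-0.09,4.4,0.6],[0,0,-1.28,-0.3,-0.09,4.8,0.6],[0,0,-1.28,-0.3,-0.09,4.8,0.6],[0,0,-1.28,-0.3,-0.09,4.8,0.6]]' 30
python3 -m jog '[[0,0,0,0,0,0,-1],[0,0,0,0,0,0,-1],[0,0,0,0,0,0,-1],[0,0,0,0,0,0,-1],[0,0,0,0,0,0,-1]]' 25
```

```text
t: 32.85
tcp_pos: [666.2, -105.3, 28.0]
tool_rot: [-179.9, 0.1, -167.3]
ft_force: [0.1, -0.7, -0.1]
width: 0.801
grasp_force: 0.0
t: 33.48
tcp_pos: [665.4, -105.2, 27.0]
tool_rot: [-180.0, 0.0, -167.3]
ft_force: [-0.6, -0.2, 2.1]
width: 0.469
grasp_force: 25.0
```

```bash
python3 -m jog '[[0,0,0,0,0,-0.5,-1],[0,0,0,0,0,-1.5,-1],[0,0,0,0,0,-2.7,-1],[0,0,0,0,0,-4,-1],[0,0,0,0,0,-4.3,-1],[0,0,0,0,0,-4.3,-1],[0,0,0,0,0,-4.3,-1]]'; python3 -c "
from h import *
go([525.5,281.5,155],186)"
```

```text
t: 34.35
tcp_pos: [663.8, -104.6, 153.8]
tool_rot: [179.9, -0.2, -167.3]
ft_force: [0.1, 0.2, -1.4]
width: 0.465
grasp_force: 25.0
row [0.01, -0.02, 0.67, 1.68, 13.57, -0.01]
```

```bash
python3 -m jog '[[0,0,0,0.1,1,0,-1],[0,0,0.3,0.3,2.7,0,-1],[0,0,0.5,0.5,4.4,0,-1],[0,0,0.67,0.8,6.1,0,-1],[0,0,0.67,1,7.8,0,-1],[0,0,0.67,1.2,9.5,0,-1],[0,0,0.67,1.4,11.2,0,-1],[0,0,0.67,1.6,12.6,0,-1],[0,0,0.67,1.7,13.5,0,-1],[0,0,0.67,1.7,13.6,0,-1]]'|head -2;python3 -m jog '[[0,0,0,0,0,0,-1],[0,0,0,0,0,0,-1],[0,0,0,0,0,0,-1]]'|head -2; python3 - <<'E'
from h import *
go([525.5,281.5,34],186)
f,p=wrist();cv2.imwrite("pics/w9.png",f["img"][:290])
E
```

```text
t: 35.6
tcp_pos: [523.2, 284.0, 154.6]
t: 35.98
tcp_pos: [526.4, 280.8, 155.7]
row [-0.0, -0.0, -0.01, 0.03, 0.03, 4.06]
```

View pics/w9.png

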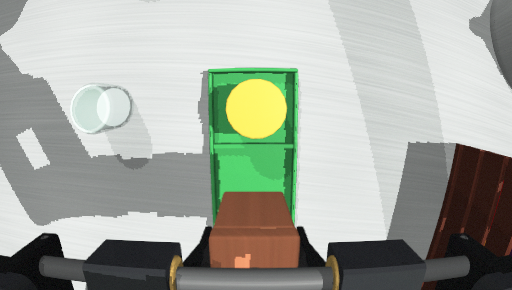

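The honey jar stands in its compartment at (256,108), and the tin hangs square over the middle one. I'll lower it.

```bash
python3 -m jog '[[0,0,0,0.02,0.02,1,-1],[0,0,0,0.02,0.02,2,-1],[0,0,0,0.02,0.02,3,-1],[0,0,0,0.02,0.02,3.7,-1],[0,0,0,0.02,0.02,3.95,-1],[0,0,0,0.02,0.02,4.0,-1],[0,0,0,0.02,0.02,4.0,-1]]'|egrep 'tcp|ft';for i in 1 2 3; do python3 -m jog '[[0,0,0,0,0,0.04,-1],[0,0,0,0,0,0.04,-1]]'|egrep 'tcp|ft'; done
```

```text
tcp_pos: [526.1, 282.4, 36.7]
ft_force: [-0.2, 0.7, -1.8]
tcp_pos: [525.6, 282.5, 35.2]
ft_force: [-0.1, -0.1, -1.5]
tcp_pos: [525.3, 282.3, 33.4]
ft_force: [0.4, 0.6, -1.7]
tcp_pos: [525.2, 282.3, 32.1]
ft_force: [-0.3, -0.2, -0.9]
```

```bash
for i in 1 2; do python3 -m jog '[[0,0,0,0,0,0.03,-1],[0,0,0,0,0,0.03,-1]]'|egrep 'tcp|ft'; done
```

```text
tcp_pos: [525.3, 282.3, 31.2]
ft_force: [-1.0, -0.5, -1.2]
tcp_pos: [525.4, 282.3, 31.0]
ft_force: [-2.0, -0.8, 3.4]
```

```bash
python3 -m jog '[[0,0,0,0,0,0,0.4],[0,0,0,0,0,0,0.4],[0,0,0,0,0,0,0.4],[0,0,0,0,0,0,0.4],[0,0,0,0,0,-1,0.4],[0,0,0,0,0,-3,0.4],[0,0,0,0,0,-5,0.4],[0,0,0,0,0,-7,1],[0,0,0,0,0,-9,1],[0,0,0,0,0,-9,1]]'|head -2; python3 -m jog '[[0,0,0,3,0,0,1],[0,0,0,3,0,0,1],[0,0,0,3,0,0,1],[0,0,0,3,0,0,1],[0,0,0,3,0,0,1]]'; python3 - <<'E'
from h import *
t=eyes.grab_frame("top")["img"];s=eyes.grab_frame("scene")["img"]
cv2.imwrite("pics/fin.png",np.vstack([t[80:320],s[110:320]]))
cv2.imwrite("pics/w10.png",wrist()[0]["img"])
E
```

```text
t: 39.4
tcp_pos: [528.4, 283.4, 306.6]
t: 40.02
tcp_pos: [437.1, 273.0, 300.0]
tool_rot: [-180.0, 0.0, -174.1]
ft_force: [-0.5, -0.8, 0.3]
width: 0.997
grasp_force: 0.0
```

View pics/fin.png

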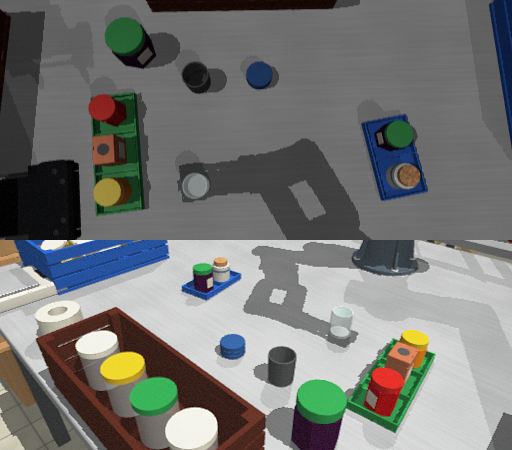

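Both views show red, tin and honey upright in the green tray, and plum and mustard in the blue tray. The beaker, lids and glass have not moved.

```bash
python3 -c "
from cell import close_job
print(close_job())"
```

```text
the job is handed in; nothing more can be done
None
```

The job is handed in: red jam, tea tin and honey stand in the green tray and plum jam and mustard in the blue, all upright in their own compartments, with the empty jar, lids and beaker left where they stood, after about 40 s of robot time.

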